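# Screw the lid of the biscuit jar down snug

## Robot

A 6-joint arm with a two-finger parallel gripper is mounted at the origin on the work surface. World frame = base frame: x ahead of the robot, y to its left, z up, the work surface at z = 0. Lengths are in m, angles in rad, forces in N, time in s.
With the tool pointing down it reaches from about 0.4 to 0.825 m from the base axis. Payload 7 kg.
Tool frame: the origin (TCP) lies on the front face of the gripper's body, between the roots of the fingers; the fingertips stand 66 mm ahead of it and the grasp point (between the pads) lies 47 mm ahead of it; z points along the fingers, y is the line along which they close (so a half turn about z gives the same grasp; the last joint's range is limited). The gripper opens to 88 mm and grips with 3 to 60 N. Pads are 19 mm wide; open, the fingers measure 130 mm over their backs; the gripper's body (78 mm by 193 mm) begins 47 mm behind the grasp point.
Start: joints at [-1.043, 0.359, 0.012, 0, -1.224, -0.288], TCP at [0.16, -0.656, 0.292] pointing down, gripper open.
Joint ranges: [-3.07, 3.07], [-1.43, 2.12], [-1.02, 1.25], [-3.03, 1.67], [-3.05, -0], [-3.03, 3.03]. Speed limits (rad/s): [2.39, 2.39, 3.01, 3.14, 3.14, 3.14].

## Interface

Orientations are given as [roll, pitch, yaw] about the fixed x, y, z axes, in that order (R = Rz(yaw) Ry(pitch) Rx(roll)).
In Python, from station import arm gives the robot as it stands. The module is installed in compiled form; this text tells all that it offers.
- The arm moves only by the tool move_arm, never from a script. Its argument "increments" is a list of rows, each an object of numbers: "jaw": the gripper command: -1 is shut, 1 is fully open, values between are in proportion; "dx", "dy", "dz": the shift along the tool's x, y, z in m; "twist": the turn about the tool's z in rad. A call has 1 to 12 rows; each row shifts and turns the commanded pose from where the row before left it, along the tool's axes as they then stand; what a row does not reach is not made up. A row lasts 1/12 s, in which the tool goes at most 41.7 mm and 7.16 degrees, less where a joint would pass 70% of its speed; a pose out of reach is approached as far as the arm can. A call is refused whole if a number of a shift passes 0.0417 or a number of a turn 0.125, either way. A call with a gripper value outside its range is refused whole. The fingers move at their own pace and stop on an object; "force" is the grip in N (left out, the last holds). Time passes only in rows, so rows that do not move let the fingers close. It gives the time, the measured TCP pose, the force, the opening and the grip force at its end, in the units of the state.
- arm.get_state(): the state, without advancing time (a new reading comes with each control period).
- arm.grab_frame(name): name is "side" or "top" or "wrist"; returns the picture (480x640x3 uint8, blue, green, red); there is no depth.
- arm.camera_info(name): a dict with "K" (3x3 intrinsics, pixels), "extrinsics" (4x4, takes a point from camera to world coordinates). Camera axes: x right, y down, z forward; pixel columns grow to the right and rows downward; lengths in m; the calibration is good to about 2 mm. A picture is of the moment at which its call begins: read the wrist's pose just before it. camera_info takes no time and is no camera call; for the wrist camera it gives the pose at the moment of the call.
- arm.job_done(): hands the job in; it is judged then, once.
Trained networks look in the newest picture that a camera, given by its name, has taken for a name from the list of things; names that differ only in an ending like _2 or _b are one class to them, and where a whole thing is asked for, a point or a joint stands for the part that bears it (a point fixed in the world has none). Each returns a list of dicts, best first, with "score" (0 to 1); they miss things now and then, are a little off and sometimes report something else, mostly with a low value. They report only what shows in the picture. A call takes as long as a camera call. They do not tell look-alikes from the thing itself.
- arm.find_in(camera, name): "position" ([x, y, z] in m, in world coordinates, good to about 4 mm: the middle of the surface that is visible of it).
- arm.silhouettes(camera, name): "pixels" (480x640 bool, what is visible of it).
- arm.pinpoint(camera, name): "position" ([x, y, z] in m, in world coordinates, good to about 4 mm: a listed point, or the origin of a listed thing).
The state is a dict: "t": time; "q": joint angles; "qd": joint speeds; "joint_efforts": joint torques, N m; "eef_pos": TCP position; "ee_rot": TCP orientation; "force": force on the tool from outside, world axes, zero at the start; "moment": the same for the moment, N m; "width": finger opening in m; "gripper_force": force on a finger pad.
Only numpy, scipy, OpenCV 4.12 (cv2) and the standard library are available. Lean on these libraries where they do the work, as an engineer would, in place of code of your own. Each camera call takes 0.05 s, during which the arm holds its last target. There are 200 camera calls.

## Task

Close the open biscuit jar in its cradle: pick up the loose blue lid, set it on the neck and screw it down clockwise until it is snug on its seal, so that it stays tight when you let go. Stop short of overtightening, never force the lid, and do not disturb the other things on the counter.

Things in the scene. Friction and masses are not known exactly. Their poses are not given: they have to be found in the camera images.
- lid_grip (a point): The loose blue screw lid, right way up on the counter: a round cap 66 mm across and 20 mm high with a white upright grip bar on top, 52 mm long, 12 mm thick, 26 mm high; 46 mm high in all, about 90 g. This point is the middle of the bar, 33 mm above the lid's underside. z up the lid's axis, x along the bar. Pinch it across the bar from above, fingertips just above the cap.
- lid: The same lid, origin at the centre of its underside. Skirt 16 mm deep, inner diameter 59 mm. Clockwise seen from above tightens (1 mm down per 15 degrees). It runs freely below 0.15 N m, then bites the seal and the torque climbs some 0.05 N m per degree. Snug is about 0.35 to 0.75 N m; above 0.85 it is overtightened. While biting it sinks about 1 mm: follow it down. It stays put when let go.
- lid_lug (a point): Tip of one of three steel lugs inside the lid's skirt, at 0, 120 and 240 degrees from the lid's x; red marks on the cap's edge show all three. The lug tips lie on a circle 48.6 mm across, lug centres 3.7 mm above the skirt's lower edge.
- jar_rim (a point): The open biscuit jar: white stoneware with a blue band, 84 mm across, fixed in a square wooden cradle 110 mm wide and 30 mm high. This point is the centre of the neck's top edge, 101.5 mm above the counter; z up. The neck is 46 mm across, tapered at its top, and carries an orange springy sealing ring that stands about 4 to 6 mm above it; its thickness differs by some 2.5 mm from jar to jar.
- jar: The same jar with cradle, origin under the cradle. The sealing ring's thickness is not measured: turned from the middle of the entry gaps, the lid bites after anything from 25 to 75 degrees. The thread ends about 95 degrees from there, so no full turn is needed and one grasp is enough.
- jar_entry (a point): One of three entry gaps between the grey thread ramps on the neck, at 0, 120 and 240 degrees from the jar's x; red dots on shoulder and cradle mark them. A lid with its red marks over them (within 15 degrees) drops until it rests on the seal, bar middle 20 to 24 mm above the neck's top; on top of the ramps it stands above 27 mm. Turning clockwise under a light push also finds them.
- carton_kraft: Bystander: an upright brown biscuit carton, 55 x 80 x 182 mm; origin at its underside.
- carton_black: Bystander: an upright black biscuit carton, 55 x 80 x 182 mm; origin at its underside.
- carton_white: Bystander: an upright white biscuit carton, 55 x 80 x 182 mm; origin at its underside.
- sealed_jar: Bystander: a similar jar already closed, without a cradle, 84 mm in diameter, 112 mm high; origin at its underside.
- tin: Bystander: a low round brass tin with a green lid, 93 mm in diameter, 46 mm high; origin at its underside.
- label_roll: Bystander: a white paper label roll lying flat, 72 mm in diameter, 30 mm high; origin at its underside.
- spatula: Bystander: a spatula lying on the counter.
- stamp: Bystander: a wooden hand stamp, 45 x 30 x 62 mm; origin at its underside.
Things that resemble listed ones, but are neither listed nor needed, are in the scene too. Leave any purple look-alike of the lid alone.

How it is judged:
At the end, for the whole second after the job is handed in: The lid sits level (within 3 degrees) on the jar's neck (axes within 4 mm, middle of its grip bar less than 23.5 mm above the neck's top edge), at rest, and its lugs pull on the jar's thread with 7 to 28 N: snug, not loose and not overtightened (horizontal distance between lid_grip and jar_rim below 0.004 m and z of lid_grip in the frame of jar_rim below 0.0235 m and angle between lid's own z axis and vertical below 0.06 rad and contact force between lid and jar between 7 and 28 N and linear speed of lid below 0.01 m/s and angular speed of lid below 0.05 rad/s); the robot touches nothing.
It fails at once if the lid is overtightened or forced: more than 40 N between lid and jar (contact force between lid and jar above 40 N).
It fails at once if a bystander is moved by more than 30 mm (distance of any of carton_kraft, carton_black, carton_white, sealed_jar, tin, label_roll, spatula, stamp from where it was at the start of the episode above 0.03 m).
It also fails if it takes over 64 s, if anything falls off the work surface, if the arm or the gripper's body presses on something with over 40 N, if the wrist force passes 120 N, or if a joint passes its speed limit or range.

## Working session

There is one attempt and no reset: what is moved stays moved. The work goes in short steps, Python scripts to look and compute and a tool call to move; the robot and the scene stay as the last step left them, time stands still between calls to the robot, and variables do not carry over. Pictures are saved under pics/ and viewed, at most 10 in all, crops included, and the job is handed in when it is done.

Besides the shell and the picture viewer there is one more tool, called after "Request:" as name([rows], argument=value, ...), one row to a line, values as JSON. move_arm: Moves the arm, as the interface text tells. Its arguments: {"type":"object","properties":{"increments":{"type":"array"},"force":{"type":"number"}},"required":["increments"]}

```bash
mkdir -p pics; cat > h.py <<'E'
import numpy as np, cv2
from station import arm
def ray(cam,u,v,info=None):
    i=info or arm.camera_info(cam); K=np.array(i["K"]);T=np.array(i["extrinsics"])
    d=T[:3,:3]@np.linalg.inv(K)@[u,v,1]; return T[:3,3],d/np.linalg.norm(d)
def atz(cam,u,v,z,info=None):
    o,d=ray(cam,u,v,info); return o+d*(z-o[2])/d[2]
def proj(cam,p,info=None):
    i=info or arm.camera_info(cam); K=np.array(i["K"]);T=np.linalg.inv(np.array(i["extrinsics"]))
    c=K@(T[:3,:3]@np.array(p)+T[:3,3]); return c[:2]/c[2]
E
python3 - <<'E'
from h import *
s=arm.get_state(); print({k:np.round(v,3).tolist() for k,v in s.items()})
ims=[]
for c in ["top","side","wrist"]:
    im=arm.grab_frame(c); cv2.imwrite(f"pics/{c}0.png",im)
    for n in ["lid_grip","lid","lid_lug","jar_rim","jar_entry","jar"]:
        for r in arm.pinpoint(c,n)[:4]:
            p=r["position"]; print(c,n,round(r["score"],2),np.round(p,3),np.round(proj(c,p)))
E
```

```text
{'t': 0.0, 'q': [-1.043, 0.359, 0.011, -0.0, -1.224, -0.288], 'qd': [0.0, -0.001, 0.001, 0.0, 0.001, -0.001], 'joint_efforts': [0.001, -58.272, 29.306, 6.998, 0.007, -0.0], 'eef_pos': [0.16, -0.655, 0.291], 'ee_rot': [3.14, -0.0, -2.902], 'force': [-0.449, 0.861, 0.526], 'moment': [-0.008, -0.023, -0.034], 'gripper_force': 0.0, 'width': 0.087}
top lid_grip 0.75 [0.465 0.12  0.038] [256. 281.]
top lid_grip 0.66 [0.589 0.102 0.036] [263. 235.]
top lid_grip 0.65 [0.354 0.104 0.035] [262. 324.]
top lid 0.89 [ 0.578  0.207 -0.002] [225. 242.]
top lid 0.88 [ 0.357  0.1   -0.001] [265. 323.]
top lid 0.7 [ 0.583  0.105 -0.002] [263. 240.]
top lid 0.64 [0.509 0.369 0.   ] [165. 268.]
top lid_lug 0.93 [0.337 0.091 0.005] [268. 331.]
top lid_lug 0.77 [0.596 0.131 0.001] [253. 235.]
top lid_lug 0.66 [0.566 0.231 0.002] [216. 246.]
top lid_lug 0.65 [0.491 0.121 0.002] [257. 273.]
top jar_rim 0.69 [ 0.465 -0.106  0.102] [344. 277.]
top jar_entry 0.68 [ 0.489 -0.107  0.101] [344. 268.]
top jar 0.73 [ 0.461 -0.104  0.   ] [340. 283.]
side lid_grip 0.82 [0.352 0.103 0.035] [359. 308.]
side lid_grip 0.81 [0.468 0.118 0.031] [315. 294.]
side lid_grip 0.7 [0.576 0.208 0.03 ] [260. 301.]
side lid_grip 0.58 [0.591 0.104 0.036] [278. 271.]
side lid 0.9 [ 0.59   0.104 -0.   ] [279. 280.]
side lid 0.73 [ 0.464 -0.105 -0.002] [358. 250.]
side lid 0.71 [ 0.348  0.107 -0.001] [359. 319.]
side lid 0.64 [0.47  0.118 0.002] [315. 301.]
side lid_lug 0.88 [0.488 0.126 0.003] [307. 300.]
side lid_lug 0.81 [0.59  0.132 0.003] [273. 286.]
side lid_lug 0.72 [0.564 0.223 0.003] [261. 314.]
side lid_lug 0.6 [ 0.337  0.091 -0.   ] [366. 316.]
side jar_entry 0.63 [0.492 0.123 0.001] [306. 299.]
side jar_entry 0.57 [ 0.491 -0.106  0.099] [351. 219.]
side jar 0.9 [ 0.461 -0.105 -0.003] [359. 250.]
side jar 0.63 [ 0.489 -0.104  0.097] [351. 221.]
```

View pics/top0.png

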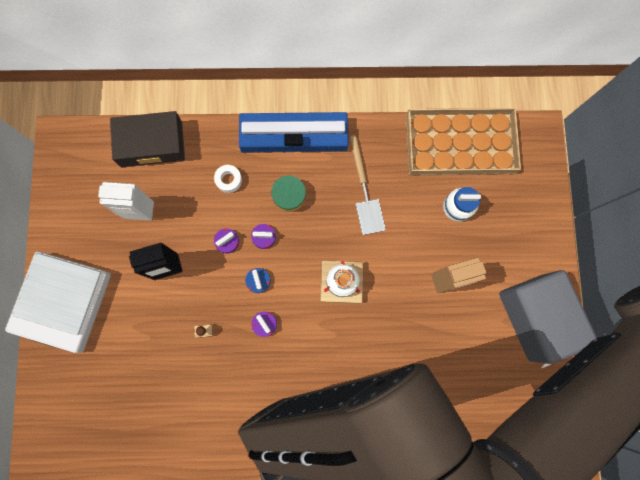

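View pics/side0.png

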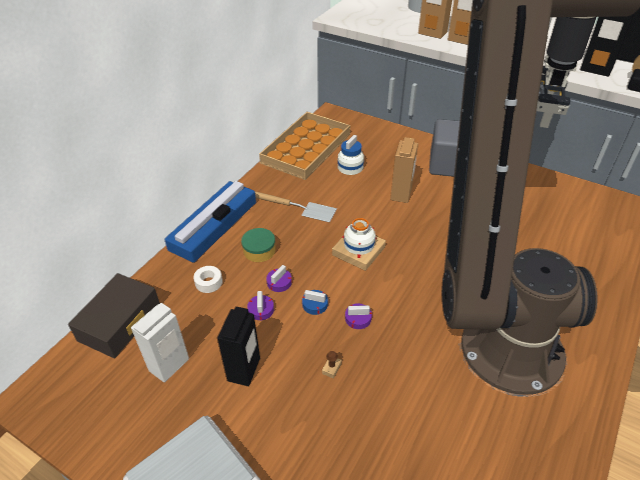

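The top view shows one blue lid, at (258,280). The purple look-alikes are at (263,236), (226,241) and (264,323). The open jar in its cradle is at (343,281), and the closed jar is at (462,203). The blue lid fits the description, so I'll confirm it in a crop.

```bash
python3 - <<'E'
from h import *
im=cv2.imread("pics/top0.png")
a=cv2.resize(im[260:300,238:278],(400,400),interpolation=cv2.INTER_CUBIC)
b=cv2.resize(im[257:307,318:368],(400,400),interpolation=cv2.INTER_CUBIC)
cv2.imwrite("pics/crop0.png",np.hstack([a,b]))
print(arm.camera_info("top")); print(arm.camera_info("wrist"))
E
```

```text
{'K': array([[523.35051146,   0.        , 307.2557126 ],
       [  0.        , 523.35051146, 244.37157707],
       [  0.        ,   0.        ,   1.        ]]), 'extrinsics': array([[-1.60769265e-02, -9.85490862e-01,  1.68965363e-01,
         3.26654468e-01],
       [-9.99825006e-01,  1.42284164e-02, -1.21453223e-02,
         9.71345764e-04],
       [ 9.56499461e-03, -1.69131054e-01, -9.85547156e-01,
         1.40707768e+00],
       [ 0.00000000e+00,  0.00000000e+00,  0.00000000e+00,
         1.00000000e+00]])}
{'K': array([[332.67197543,   0.        , 321.22236138],
       [  0.        , 332.67197543, 232.14346129],
       [  0.        ,   0.        ,   1.        ]]), 'extrinsics': array([[-2.38675492e-01,  9.25509654e-01,  2.94050831e-01,
         8.12001462e-02],
       [ 9.71099373e-01,  2.27512200e-01,  7.21401915e-02,
        -6.76230572e-01],
       [-1.33707617e-04,  3.02770673e-01, -9.53063430e-01,
         3.83722456e-01],
       [ 0.00000000e+00,  0.00000000e+00,  0.00000000e+00,
         1.00000000e+00]])}
```

View pics/crop0.png

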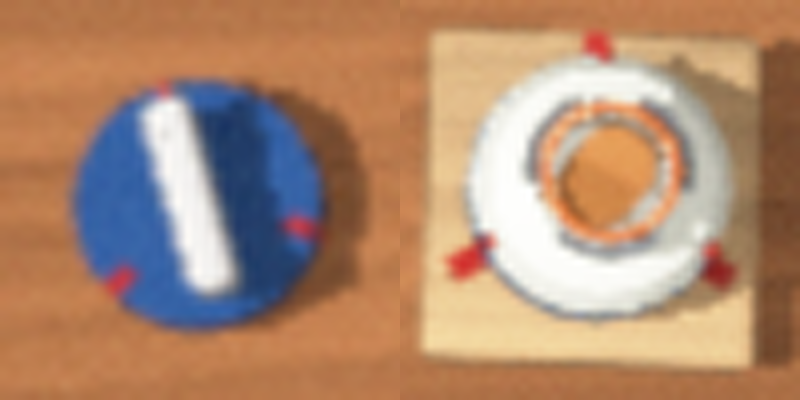

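The crop confirms it. The lid is blue with a white bar pointing about 15° left of image-up, and its red marks are at bar end, lower left and right. The jar is open with an orange ring, and one entry mark points nearly along +x. I'll stop above the jar first for a close look.

Request:
move_arm([
  {"dx": -0.0287,"dy": 0.0192},
  {"dx": -0.0287,"dy": 0.0192},
  {"dx": -0.0287,"dy": 0.0192},
  {"dx": -0.0287,"dy": 0.0192},
  {"dx": -0.0287,"dy": 0.0192},
  {"dx": -0.0287,"dy": 0.0192},
  {"dx": -0.0287,"dy": 0.0192},
  {"dx": -0.0287,"dy": 0.0192},
  {"dx": -0.0287,"dy": 0.0192},
  {"dx": -0.0287,"dy": 0.0192},
  {"dx": -0.0287,"dy": 0.0192},
  {"dx": -0.0287,"dy": 0.0192},
])

```text
$.increments[0]: bad value
```

Request:
move_arm([
  {"dx": -0.0116,"dy": 0.0332},
  {"dx": -0.0116,"dy": 0.0332},
  {"dx": -0.0116,"dy": 0.0332},
  {"dx": -0.0116,"dy": 0.0332},
  {"dx": -0.0116,"dy": 0.0332},
  {"dx": -0.0116,"dy": 0.0332},
  {"dx": -0.0116,"dy": 0.0332},
  {},
  {},
  {},
])

```text
$.increments[0]: bad value
```

```bash
cat >> h.py <<'E'
def look(cam,tag,names):
    arm.get_state(); info=arm.camera_info(cam); im=arm.grab_frame(cam); cv2.imwrite(f"pics/{tag}.png",im)
    s=arm.get_state(); print("t",round(s["t"],2),"tcp",np.round(s["eef_pos"],4),np.round(s["ee_rot"],3))
    for n in names:
        for r in arm.pinpoint(cam,n)[:4]:
            p=r["position"]; print(cam,n,round(r["score"],2),np.round(p,4),np.round(proj(cam,p,info)))
    np.savez(f"pics/{tag}.npz",K=info["K"],extrinsics=info["extrinsics"]); return im,info
E
python3 - <<'E'
from h import *
look("wrist","jar1",["jar_rim","jar_entry","jar"])
E
```

```text
t 1.1 tcp [ 0.1603 -0.6557  0.2922] [ 3.142  0.    -2.902]
```

View pics/jar1.png

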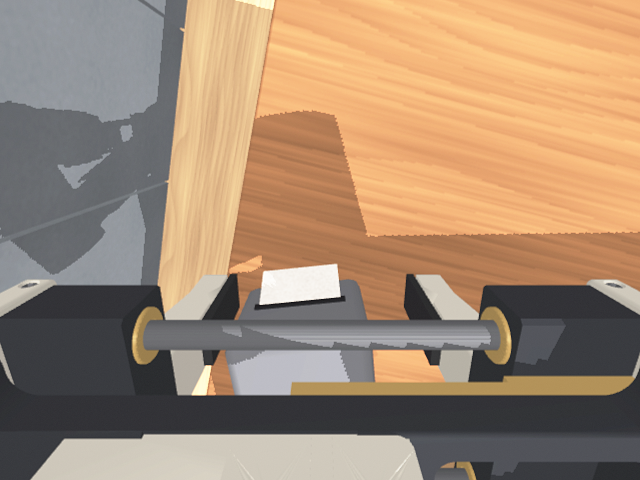

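The wrist view at the start pose shows that the gripper's rod and fingers block everything below row 270, so targets need to sit ahead of the tool along +x. The moves were refused, probably because each row needs every field.

Request:
move_arm([
  {"dx": -0.0287,"dy": 0.0192,"dz": 0,"twist": 0,"jaw": 1},
  {"dx": -0.0287,"dy": 0.0192,"dz": 0,"twist": 0,"jaw": 1},
  {"dx": -0.0287,"dy": 0.0192,"dz": 0,"twist": 0,"jaw": 1},
  {"dx": -0.0287,"dy": 0.0192,"dz": 0,"twist": 0,"jaw": 1},
  {"dx": -0.0287,"dy": 0.0192,"dz": 0,"twist": 0,"jaw": 1},
  {"dx": -0.0287,"dy": 0.0192,"dz": 0,"twist": 0,"jaw": 1},
  {"dx": -0.0287,"dy": 0.0192,"dz": 0,"twist": 0,"jaw": 1},
  {"dx": -0.0287,"dy": 0.0192,"dz": 0,"twist": 0,"jaw": 1},
  {"dx": -0.0287,"dy": 0.0192,"dz": 0,"twist": 0,"jaw": 1},
  {"dx": -0.0287,"dy": 0.0192,"dz": 0,"twist": 0,"jaw": 1},
  {"dx": -0.0287,"dy": 0.0192,"dz": 0,"twist": 0,"jaw": 1},
  {"dx": -0.0287,"dy": 0.0192,"dz": 0,"twist": 0,"jaw": 1},
])

```text
t: 2.25
eef_pos: [0.4411, -0.3486, 0.2926]
ee_rot: [-3.141, 0.001, -2.902]
force: [0.3, 0.6, 0.6]
width: 0.0878
gripper_force: 0.0
```

Request:
move_arm([
  {"dx": -0.0186,"dy": 0.0289,"dz": 0,"twist": 0,"jaw": 1},
  {"dx": -0.0186,"dy": 0.0289,"dz": 0,"twist": 0,"jaw": 1},
  {"dx": -0.0186,"dy": 0.0289,"dz": 0,"twist": 0,"jaw": 1},
  {"dx": -0.0186,"dy": 0.0289,"dz": 0,"twist": 0,"jaw": 1},
  {"dx": -0.0186,"dy": 0.0289,"dz": 0,"twist": 0,"jaw": 1},
  {"dx": -0.0186,"dy": 0.0289,"dz": 0,"twist": 0,"jaw": 1},
  {"dx": -0.0186,"dy": 0.0289,"dz": 0,"twist": 0,"jaw": 1},
  {"dx": -0.0186,"dy": 0.0289,"dz": 0,"twist": 0,"jaw": 1},
  {"dx": 0,"dy": 0,"dz": 0,"twist": 0,"jaw": 1},
  {"dx": 0,"dy": 0,"dz": 0,"twist": 0,"jaw": 1},
])

```text
t: 3.08
eef_pos: [0.5303, -0.0884, 0.2922]
ee_rot: [3.142, 0.0, -2.899]
force: [-0.2, -0.3, -0.1]
width: 0.0877
gripper_force: 0.0
```

```bash
python3 - <<'E'
from h import *
look("wrist","jar2",["jar_rim","jar_entry","jar"])
E
```

```text
t 3.13 tcp [ 0.5298 -0.0894  0.2922] [-3.142 -0.    -2.9  ]
wrist jar_rim 0.95 [ 0.4636 -0.1078  0.102 ] [319. 142.]
wrist jar_entry 0.84 [ 0.4854 -0.1017  0.0993] [320. 170.]
wrist jar 0.8 [ 0.4604 -0.1047  0.0029] [323. 136.]
wrist jar 0.67 [ 0.4631 -0.1054  0.1007] [322. 142.]
```

View pics/jar2.png

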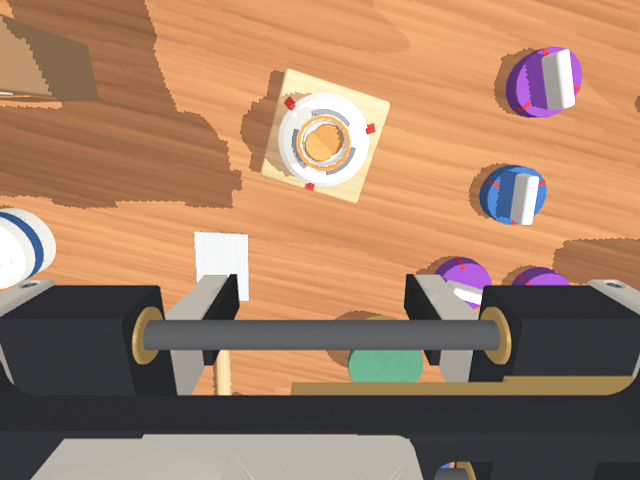

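The wrist view shows the jar ring centred at (323,142), with red entry marks at (290,103), (371,128) and (310,187). The blue lid is at (513,195), with its bar from (521,220) to (530,176). Next I'll measure both in the wrist and top views by colour.

```bash
python3 - <<'E'
from h import *
w=np.load("pics/jar2.npz"); W={k:w[k] for k in w}; T=arm.camera_info("top")
def blobs(m,minA):
    n,l,s,c=cv2.connectedComponentsWithStats(m.astype(np.uint8)); return [(c[i],s[i,4],l==i) for i in range(1,n) if s[i,4]>=minA]
def tri(ca,pa,ia,cb,pb,ib):
    o,d=ray(ca,*pa,ia);p,e=ray(cb,*pb,ib); A=np.array([d,-e]).T; t=np.linalg.lstsq(A,p-o,rcond=None)[0]
    a=o+d*t[0];b=p+e*t[1]; return (a+b)/2,np.linalg.norm(a-b)
res={}
for cam,f,I,jar,lid,R in [("wrist","jar2",W,(323,142),(513,195),60),("top","top0",T,(343,281),(258,280),24)]:
    im=cv2.imread(f"pics/{f}.png").astype(int); B,G,Rd=im[...,0],im[...,1],im[...,2]
    yy,xx=np.mgrid[:480,:640]
    near=lambda c,r:(xx-c[0])**2+(yy-c[1])**2<r*r
    red=(Rd>130)&(G<90)&(B<90)
    jc=np.array([0.464,-0.1065]); 
    for c,a,_ in blobs(red&near(jar,R),2):
        for z in (0.03,): 
            p=atz(cam,*c,z,I); print(cam,"jar red",np.round(c),a,np.round(p,3),"r",round(np.hypot(*(p[:2]-jc)),3),"ang",round(np.degrees(np.arctan2(*(p[:2]-jc)[::-1]))%120,1))
    # bar: white near lid
    wh=(im.min(2)>150)&near(lid,R*0.6)
    b=max(blobs(wh,5),key=lambda q:q[1]); 
    cnt=cv2.findContours(b[2].astype(np.uint8),0,2)[0][0]; r=cv2.minAreaRect(cnt); box=cv2.boxPoints(r)
    ed=[(box[(i+1)%4]-box[i]) for i in range(4)]; L=max(ed,key=np.linalg.norm)
    p0,p1=[atz(cam,*(np.array(r[0])+s*L/2),0.044,I) for s in(-1,1)]
    d=p1-p0; res[cam]=r[0]; print(cam,"bar px",np.round(r[0],1),np.round(r[1]),"mid",np.round((p0+p1)/2,4),"len",round(np.linalg.norm(d),3),"yaw",round(np.degrees(np.arctan2(d[1],d[0])),1))
    for c,a,_ in blobs(red&near(lid,R*0.6),1):
        p=atz(cam,*c,0.018,I); print(cam,"lid red",np.round(c),a,np.round(p,3))
    blue=((B>Rd+50)&(G>Rd+15)&near(lid,R*0.6))|b[2]
    o=max(blobs(blue,20),key=lambda q:q[1]); print("cap blob",np.round(o[0],1),np.round(atz(cam,*o[0],0.02,I),4))
    org=(Rd>190)&(G>90)&(G<175)&(B<110)&near(jar,R*0.55)
    o=blobs(org,8)
    for q in o: print("orange",np.round(q[0],1),q[1],np.round(atz(cam,*q[0],0.104,I),4))
print(tri("wrist",res["wrist"],W,"top",res["top"],T))
E
```

```text
wrist jar red [289. 103.] 83 [ 0.437 -0.145  0.03 ] r 0.047 ang 115.7
wrist jar red [370. 129.] 58 [ 0.441 -0.061  0.03 ] r 0.051 ang 116.5
wrist jar red [310. 186.] 39 [ 0.513 -0.107  0.03 ] r 0.049 ang 119.8
wrist bar px [524.3 198.9] [23. 50.] mid [0.4704 0.1129 0.044 ] len 0.053 yaw -163.5
wrist lid red [488. 181.] 13 [0.462 0.083 0.018]
wrist lid red [541. 183.] 15 [0.45  0.14  0.018]
wrist lid red [496. 184.] 18 [0.464 0.093 0.018]
wrist lid red [513. 222.] 8 [0.499 0.128 0.018]
cap blob [513.1 194.6] [0.4697 0.1143 0.02  ]
orange [322.4 127.1] 29 [ 0.4515 -0.1082  0.104 ]
orange [336.7 142.4] 27 [ 0.4602 -0.0941  0.104 ]
orange [306.1 140. ] 13 [ 0.4644 -0.1187  0.104 ]
orange [347. 143.] 9 [ 0.4586 -0.0859  0.104 ]
orange [307.6 152. ] 9 [ 0.4733 -0.1153  0.104 ]
orange [339.4 159.5] 24 [ 0.4728 -0.0885  0.104 ]
orange [317.  159.3] 11 [ 0.4771 -0.1064  0.104 ]
orange [318.4 166. ] 21 [ 0.4822 -0.104   0.104 ]
top jar red [342. 262.] 4 [ 0.514 -0.109  0.03 ] r 0.05 ang 117.3
top jar red [326. 289.] 9 [ 0.443 -0.064  0.03 ] r 0.047 ang 116.3
top jar red [357. 290.] 13 [ 0.438 -0.146  0.03 ] r 0.047 ang 117.1
top jar red [364. 290.] 6 [ 0.44  -0.163  0.03 ] r 0.062 ang 7.2
top bar px [256.2 279.1] [19.  5.] mid [0.4704 0.119  0.044 ] len 0.051 yaw -164.2
top lid red [268. 270.] 1 [0.497 0.09  0.018]
top lid red [268. 282.] 2 [0.465 0.091 0.018]
top lid red [249. 288.] 3 [0.45  0.139 0.018]
top lid red [263. 292.] 1 [0.438 0.103 0.018]
cap blob [257.2 279.8] [0.471  0.1183 0.02  ]
orange [350.4 274.6] 14 [ 0.4718 -0.1218  0.104 ]
orange [343.5 279.3] 114 [ 0.4601 -0.1042  0.104 ]
(array([0.47096231, 0.11990236, 0.03307454]), np.float64(0.0010017208952682142))
```

The two views agree: lid at (0.4705, 0.1185) with bar yaw 16.3° and bar height 33 mm; jar at (0.464, -0.105) with yaw about -3°. Moving to the lid now.

Request:
move_arm([
  {"dx": 0.0014,"dy": 0.036,"dz": 0.01,"twist": 0,"jaw": 1},
  {"dx": 0.0014,"dy": 0.036,"dz": 0.01,"twist": 0,"jaw": 1},
  {"dx": 0.0014,"dy": 0.036,"dz": 0.01,"twist": 0,"jaw": 1},
  {"dx": 0.0014,"dy": 0.036,"dz": 0.01,"twist": 0,"jaw": 1},
  {"dx": 0.0014,"dy": 0.036,"dz": 0.01,"twist": 0,"jaw": 1},
  {"dx": 0.0014,"dy": 0.036,"dz": 0.01,"twist": -0.043,"jaw": 1},
  {"dx": 0,"dy": 0,"dz": 0.025,"twist": 0,"jaw": 0.4},
  {"dx": 0,"dy": 0,"dz": 0.025,"twist": 0,"jaw": 0.2},
  {"dx": 0,"dy": 0,"dz": 0.025,"twist": 0,"jaw": 0},
  {"dx": 0,"dy": 0,"dz": 0.02,"twist": 0,"jaw": 0},
  {"dx": 0,"dy": 0,"dz": 0,"twist": 0,"jaw": 0},
  {"dx": 0,"dy": 0,"dz": 0,"twist": 0,"jaw": 0},
], force=40)

```text
t: 4.28
eef_pos: [0.4701, 0.1166, 0.1369]
ee_rot: [-3.141, -0.002, -2.86]
force: [0.4, 0.2, 0.2]
width: 0.0533
gripper_force: 0.0
```

```bash
python3 - <<'E'
from h import *
look("wrist","lid1",["lid_grip","lid"])
s=arm.get_state(); print(s["width"],s["q"])
for c in("top","side"): look(c,"lid1"+c,["lid_grip"])
E
```

```text
t 4.33 tcp [0.4708 0.1172 0.1379] [-3.141  0.    -2.86 ]
wrist lid_grip 0.75 [0.3539 0.1046 0.0308] [362.  62.]
wrist lid_grip 0.64 [0.4716 0.1228 0.0302] [332. 265.]
wrist lid 0.88 [ 5.787e-01  2.036e-01 -1.000e-04] [386. 388.]
wrist lid 0.84 [ 0.3548  0.0995 -0.0004] [348.  70.]
wrist lid 0.74 [ 0.4688  0.1231 -0.0005] [332. 245.]
wrist lid 0.63 [5.891e-01 1.055e-01 3.000e-04] [270. 371.]
0.045174207787377206 [ 6.51021867e-01  2.11008770e-01 -5.99787434e-01  4.71661665e-04
 -7.57630979e-01 -1.93988375e+00]
t 4.48 tcp [0.4712 0.1178 0.1387] [ 3.141e+00  3.000e-03 -2.859e+00]
top lid_grip 0.74 [0.5938 0.1048 0.0338] [262. 233.]
top lid_grip 0.43 [0.4659 0.1194 0.0355] [256. 281.]
t 4.58 tcp [0.4708 0.1178 0.1383] [ 3.141e+00  2.000e-03 -2.859e+00]
side lid_grip 0.98 [0.5773 0.205  0.0319] [260. 300.]
side lid_grip 0.92 [0.5919 0.1029 0.0336] [278. 271.]
side lid_grip 0.63 [0.3547 0.1015 0.0331] [358. 308.]
side lid_grip 0.6 [0.4699 0.1147 0.0327] [315. 293.]
```

View pics/lid1.png

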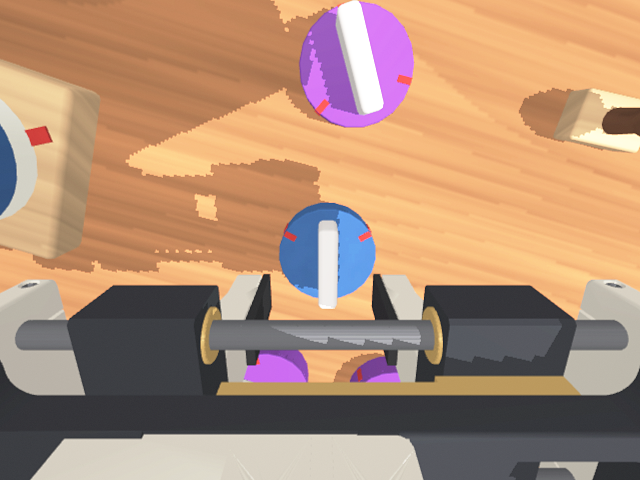

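The blue lid is centred at (328,255), between the fingers and with its bar vertical in the picture, so the yaw is aligned. I'll work out the residual offset.

```bash
python3 - <<'E'
from h import *
w=np.load("pics/lid1.npz"); W={k:w[k] for k in w}
im=cv2.imread("pics/lid1.png").astype(int); B,G,R=im[...,0],im[...,1],im[...,2]
m=np.zeros((480,640),bool); m[195:315,270:385]=1
bl=(B>R+50)&(G>R+10)&m; wh=(im.min(2)>170)&m
ys,xs=np.where(bl); 
pts=np.argwhere(bl)[:,::-1].astype(np.float32); h=cv2.convexHull(pts); (c,ax,an)=cv2.fitEllipse(h); print(c,ax,atz("wrist",*c,0.02,W))
ys,xs=np.where(wh); print(xs.min(),xs.max(),ys.min(),ys.max())
for v in(222,262,303): 
    x=xs[ys==v]; print(v,x.min(),x.max(),atz("wrist",x.mean(),v,0.046,W))
for red in [(290,237),(366,237)]: print(atz("wrist",*red,0.018,W))
E
```

```text
(326.74481201171875, 250.89614868164062) (95.00093078613281, 95.86518859863281) [0.46694243 0.1182285  0.02      ]
295 384 221 308
222 320 335 [0.44063413 0.1104908  0.046     ]
262 319 374 [0.46375631 0.11908362 0.046     ]
303 318 336 [0.49047157 0.1249619  0.046     ]
[0.46502385 0.092136   0.018     ]
[0.45086131 0.14079093 0.018     ]
```

Request:
move_arm([
  {"dx": 0.001,"dy": 0.001,"dz": 0.02,"twist": 0,"jaw": 0},
  {"dx": 0,"dy": 0,"dz": 0.02,"twist": 0,"jaw": 0},
  {"dx": 0,"dy": 0,"dz": 0.0095,"twist": 0,"jaw": 0},
  {"dx": 0,"dy": 0,"dz": 0,"twist": 0,"jaw": 0},
  {"dx": 0,"dy": 0,"dz": 0,"twist": 0,"jaw": -0.5},
  {"dx": 0,"dy": 0,"dz": 0,"twist": 0,"jaw": -1},
  {"dx": 0,"dy": 0,"dz": 0,"twist": 0,"jaw": -1},
  {"dx": 0,"dy": 0,"dz": 0,"twist": 0,"jaw": -1},
  {"dx": 0,"dy": 0,"dz": 0,"twist": 0,"jaw": -1},
  {"dx": 0,"dy": 0,"dz": 0,"twist": 0,"jaw": -1},
], force=40)

```text
t: 5.47
eef_pos: [0.4692, 0.1185, 0.088]
ee_rot: [3.141, 0.001, -2.859]
force: [-0.2, 1.1, 2.7]
width: 0.0113
gripper_force: 40.0
```

Request:
move_arm([
  {"dx": 0,"dy": 0,"dz": -0.02,"twist": 0,"jaw": -1},
  {"dx": 0,"dy": 0,"dz": -0.035,"twist": 0,"jaw": -1},
  {"dx": 0,"dy": 0,"dz": -0.04,"twist": 0,"jaw": -1},
  {"dx": 0,"dy": 0,"dz": -0.035,"twist": 0,"jaw": -1},
  {"dx": 0.0096,"dy": -0.0305,"dz": 0,"twist": 0,"jaw": -1},
  {"dx": 0.0096,"dy": -0.0305,"dz": 0,"twist": 0,"jaw": -1},
  {"dx": 0.0096,"dy": -0.0305,"dz": 0,"twist": 0,"jaw": -1},
  {"dx": 0.0096,"dy": -0.0305,"dz": 0,"twist": 0,"jaw": -1},
  {"dx": 0.0096,"dy": -0.0305,"dz": 0,"twist": 0,"jaw": -1},
  {"dx": 0.0096,"dy": -0.0305,"dz": 0,"twist": 0,"jaw": -1},
  {"dx": 0.0096,"dy": -0.0305,"dz": 0,"twist": 0,"jaw": -1},
  {"dx": 0,"dy": 0,"dz": 0,"twist": 0,"jaw": -1},
])

```text
t: 6.47
eef_pos: [0.4631, -0.1092, 0.2174]
ee_rot: [-3.141, -0.001, -2.862]
force: [-0.1, -0.3, -1.8]
width: 0.0118
gripper_force: 40.0
```

Request:
move_arm([
  {"dx": 0,"dy": 0,"dz": 0,"twist": -0.125,"jaw": -1},
  {"dx": 0,"dy": 0,"dz": 0,"twist": -0.125,"jaw": -1},
  {"dx": 0,"dy": 0,"dz": 0,"twist": -0.125,"jaw": -1},
  {"dx": 0,"dy": 0,"dz": 0,"twist": -0.125,"jaw": -1},
  {"dx": 0,"dy": 0,"dz": 0,"twist": -0.125,"jaw": -1},
  {"dx": 0,"dy": 0,"dz": 0,"twist": -0.125,"jaw": -1},
  {"dx": 0,"dy": 0,"dz": 0,"twist": -0.125,"jaw": -1},
  {"dx": 0,"dy": 0,"dz": 0,"twist": -0.125,"jaw": -1},
  {"dx": 0,"dy": 0,"dz": 0,"twist": -0.125,"jaw": -1},
  {"dx": 0,"dy": 0,"dz": 0,"twist": -0.125,"jaw": -1},
  {"dx": 0,"dy": 0,"dz": 0,"twist": -0.125,"jaw": -1},
  {"dx": 0,"dy": 0,"dz": 0,"twist": -0.125,"jaw": -1},
])

```text
t: 7.47
eef_pos: [0.4638, -0.1052, 0.2176]
ee_rot: [3.141, 0.0, -1.353]
force: [0.2, -0.0, -0.7]
width: 0.0118
gripper_force: 40.0
```

Request:
move_arm([
  {"dx": 0,"dy": 0,"dz": 0,"twist": -0.125,"jaw": -1},
  {"dx": 0,"dy": 0,"dz": 0,"twist": -0.125,"jaw": -1},
  {"dx": 0,"dy": 0,"dz": 0,"twist": -0.009,"jaw": -1},
  {"dx": 0,"dy": 0,"dz": 0,"twist": 0,"jaw": -1},
  {"dx": 0,"dy": 0,"dz": 0,"twist": 0,"jaw": -1},
])

```text
t: 7.88
eef_pos: [0.464, -0.1053, 0.2176]
ee_rot: [3.141, 0.0, -1.104]
force: [0.6, 0.5, -0.1]
width: 0.0117
gripper_force: 40.0
```

```bash
python3 - <<'E'
from h import *
im,W=look("wrist","over1",["lid_grip","lid","jar_rim"])
a,_=look("side","over1s",["lid_grip","jar_rim"])
b,_=look("top","over1t",["lid_grip"])
s=arm.get_state(); print(s["width"],s["q"],s["force"],s["moment"])
c=cv2.resize(a[170:280,300:420],(480,440)); d=cv2.resize(im,(320,240)); e=cv2.resize(b[250:310,314:374],(320,200))
cv2.imwrite("pics/over1c.png",np.hstack([c,np.vstack([d,e])]))
E
```

```text
t 7.93 tcp [ 0.464  -0.1053  0.2176] [ 3.142  0.    -1.103]
wrist lid_grip 0.78 [ 0.4663 -0.1048  0.1588] [317. 299.]
wrist lid_grip 0.65 [0.5882 0.1055 0.0355] [111. 357.]
wrist lid 0.87 [0.5804 0.2089 0.0011] [111. 407.]
wrist lid 0.84 [ 0.4626 -0.1045  0.1306] [323. 278.]
t 8.13 tcp [ 0.4641 -0.1054  0.2177] [ 3.142  0.    -1.101]
side lid_grip 0.78 [0.5771 0.2059 0.035 ] [260. 300.]
side lid_grip 0.75 [0.5884 0.1051 0.0347] [279. 272.]
side lid_grip 0.56 [ 0.4658 -0.106   0.1608] [360. 205.]
t 8.28 tcp [ 0.4641 -0.1054  0.2177] [ 3.142  0.    -1.1  ]
top lid_grip 0.92 [0.5907 0.1036 0.0344] [262. 234.]
top lid_grip 0.91 [0.5788 0.2077 0.0338] [223. 239.]
top lid_grip 0.65 [0.3402 0.2599 0.0024] [204. 331.]
top lid_grip 0.15 [ 0.4646 -0.3919 -0.0017] [447. 280.]
0.011332998372119573 [ 1.91436752e-01  9.48959513e-02 -5.20453006e-01 -1.83913073e-06
 -9.55521869e-01  2.79138970e-01] [ 0.08866445 -0.1560725  -1.16945092] [0.00525484 0.13705818 0.05240822]
```

View pics/over1c.png

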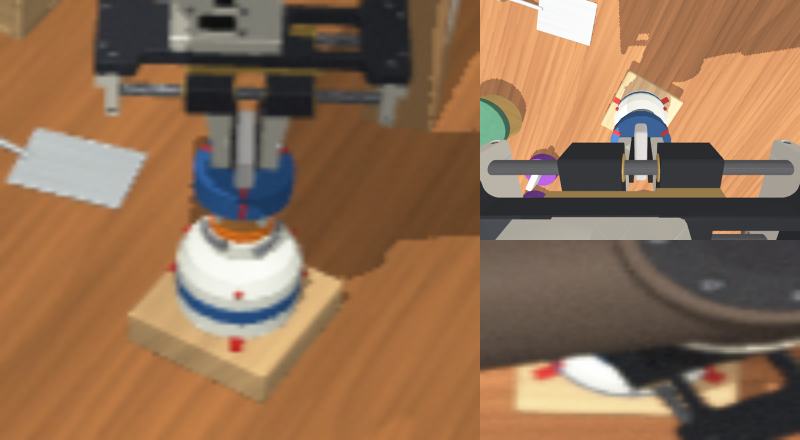

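The side crop shows the lid's front red mark above the jar's shoulder and cradle marks (columns 241, 238, 236), so the lid is centred and lined up. Descending.

Request:
move_arm([
  {"dx": 0,"dy": 0,"dz": 0.015,"twist": 0,"jaw": -1},
  {"dx": 0,"dy": 0,"dz": 0.012,"twist": 0,"jaw": -1},
  {"dx": 0,"dy": 0,"dz": 0.002,"twist": 0,"jaw": -1},
  {"dx": 0,"dy": 0,"dz": 0.0015,"twist": 0,"jaw": -1},
  {"dx": 0,"dy": 0,"dz": 0.0015,"twist": 0,"jaw": -1},
  {"dx": 0,"dy": 0,"dz": 0,"twist": 0,"jaw": -1},
], force=45)

```text
t: 8.83
eef_pos: [0.4644, -0.1054, 0.186]
ee_rot: [-3.141, -0.0, -1.1]
force: [0.8, -0.1, -1.0]
width: 0.0116
gripper_force: 45.0
```

Request:
move_arm([
  {"dx": 0,"dy": 0,"dz": 0.001,"twist": 0,"jaw": -1},
  {"dx": 0,"dy": 0,"dz": 0.001,"twist": 0,"jaw": -1},
  {"dx": 0,"dy": 0,"dz": 0.001,"twist": 0,"jaw": -1},
  {"dx": 0,"dy": 0,"dz": 0,"twist": 0,"jaw": -1},
])

```text
t: 9.17
eef_pos: [0.4641, -0.1054, 0.1827]
ee_rot: [-3.142, 0.0, -1.1]
force: [0.4, -1.2, -0.7]
width: 0.0116
gripper_force: 45.0
```

Request:
move_arm([
  {"dx": 0,"dy": 0,"dz": 0.001,"twist": 0,"jaw": -1},
  {"dx": 0,"dy": 0,"dz": 0.0005,"twist": 0,"jaw": -1},
  {"dx": 0,"dy": 0,"dz": 0.0005,"twist": 0,"jaw": -1},
  {"dx": 0,"dy": 0,"dz": 0,"twist": 0,"jaw": -1},
])

```text
t: 9.5
eef_pos: [0.464, -0.1054, 0.1806]
ee_rot: [3.141, 0.0, -1.1]
force: [-0.3, 0.0, -0.7]
width: 0.0118
gripper_force: 45.0
```

Request:
move_arm([
  {"dx": 0,"dy": 0,"dz": 0.0005,"twist": 0,"jaw": -1},
  {"dx": 0,"dy": 0,"dz": 0.0005,"twist": 0,"jaw": -1},
  {"dx": 0,"dy": 0,"dz": 0.0005,"twist": 0,"jaw": -1},
  {"dx": 0,"dy": 0,"dz": 0,"twist": 0,"jaw": -1},
])

```text
t: 9.83
eef_pos: [0.464, -0.1054, 0.179]
ee_rot: [3.141, 0.0, -1.1]
force: [-0.6, -0.3, -1.3]
width: 0.0112
gripper_force: 45.0
```

Request:
move_arm([
  {"dx": 0,"dy": 0,"dz": 0.0005,"twist": 0,"jaw": -1},
  {"dx": 0,"dy": 0,"dz": 0.0005,"twist": 0,"jaw": -1},
  {"dx": 0,"dy": 0,"dz": 0,"twist": 0,"jaw": -1},
  {"dx": 0,"dy": 0,"dz": 0,"twist": 0,"jaw": -1},
])

```text
t: 10.17
eef_pos: [0.4641, -0.1054, 0.1783]
ee_rot: [-3.141, -0.0, -1.1]
force: [-0.2, -0.3, 0.3]
width: 0.0118
gripper_force: 45.0
```

Request:
move_arm([
  {"dx": 0,"dy": 0,"dz": 0.0005,"twist": 0,"jaw": -1},
  {"dx": 0,"dy": 0,"dz": 0.0005,"twist": 0,"jaw": -1},
  {"dx": 0,"dy": 0,"dz": 0,"twist": 0,"jaw": -1},
  {"dx": 0,"dy": 0,"dz": 0,"twist": 0,"jaw": -1},
])

```text
t: 10.5
eef_pos: [0.4642, -0.1054, 0.1778]
ee_rot: [-3.141, -0.0, -1.1]
force: [-2.3, 0.6, 7.7]
width: 0.0117
gripper_force: 45.0
```

The lid has dropped onto the seal: the bar middle is about 21 mm above the rim. Turning clockwise under a light push.

Request:
move_arm([
  {"dx": 0,"dy": 0,"dz": -0.0003,"twist": 0.08,"jaw": -1},
  {"dx": 0,"dy": 0,"dz": 0,"twist": 0.08,"jaw": -1},
  {"dx": 0,"dy": 0,"dz": 0,"twist": 0.08,"jaw": -1},
  {"dx": 0,"dy": 0,"dz": 0,"twist": 0.08,"jaw": -1},
  {"dx": 0,"dy": 0,"dz": 0,"twist": 0,"jaw": -1},
])

```text
t: 10.92
eef_pos: [0.4646, -0.1054, 0.1779]
ee_rot: [-3.14, -0.0, -1.423]
force: [-0.4, 0.2, 5.2]
width: 0.0118
gripper_force: 45.0
```

```bash
cat > st.py <<'E'
from h import *
s=arm.get_state(); print(round(s["t"],2),np.round(s["eef_pos"],4),np.round(s["ee_rot"],4),"F",np.round(s["force"],2),"M",np.round(s["moment"],3),"q6 eff",np.round(s["joint_efforts"],2)[5],round(s["width"],4))
E
python3 st.py
```

```text
10.92 [ 0.4646 -0.1054  0.1779] [-3.1404e+00 -3.0000e-04 -1.4232e+00] F [-0.41  0.18  5.2 ] M [-0.025  0.105 -0.003] q6 eff -1.37 0.0118
```

Request:
move_arm([
  {"dx": 0,"dy": 0,"dz": 0,"twist": 0.05,"jaw": -1},
  {"dx": 0,"dy": 0,"dz": 0,"twist": 0.05,"jaw": -1},
  {"dx": 0,"dy": 0,"dz": 0,"twist": 0,"jaw": -1},
])

```text
t: 11.17
eef_pos: [0.4646, -0.1054, 0.1779]
ee_rot: [-3.14, -0.0, -1.519]
force: [0.0, -0.6, 4.4]
width: 0.0119
gripper_force: 45.0
```

```bash
python3 st.py
```

```text
11.17 [ 0.4646 -0.1054  0.1779] [-3.1405e+00 -2.0000e-04 -1.5192e+00] F [ 0.02 -0.64  4.44] M [-0.105  0.17  -0.122] q6 eff -0.83 0.0119
```

Request:
move_arm([
  {"dx": 0,"dy": 0,"dz": 0,"twist": 0.04,"jaw": -1},
  {"dx": 0,"dy": 0,"dz": 0,"twist": 0.04,"jaw": -1},
  {"dx": 0,"dy": 0,"dz": 0,"twist": 0,"jaw": -1},
])

```text
t: 11.42
eef_pos: [0.4645, -0.1054, 0.1779]
ee_rot: [-3.141, -0.0, -1.598]
force: [-1.4, -0.2, 4.3]
width: 0.0117
gripper_force: 45.0
```

```bash
python3 st.py
```

```text
11.42 [ 0.4645 -0.1054  0.1779] [-3.1406e+00 -1.0000e-04 -1.5981e+00] F [-1.4  -0.21  4.28] M [-0.063  0.219 -0.078] q6 eff -0.64 0.0117
```

Request:
move_arm([
  {"dx": 0,"dy": 0,"dz": 0,"twist": 0.04,"jaw": -1},
  {"dx": 0,"dy": 0,"dz": 0,"twist": 0.04,"jaw": -1},
  {"dx": 0,"dy": 0,"dz": 0,"twist": 0,"jaw": -1},
])

```text
t: 11.67
eef_pos: [0.4645, -0.1055, 0.1779]
ee_rot: [-3.141, -0.0, -1.678]
force: [-1.6, -0.3, 5.3]
width: 0.0117
gripper_force: 45.0
```

```bash
python3 st.py
```

```text
11.67 [ 0.4645 -0.1055  0.1779] [-3.1407e+00 -1.0000e-04 -1.6781e+00] F [-1.64 -0.34  5.3 ] M [-0.085  0.257 -0.023] q6 eff -0.64 0.0117
```

Request:
move_arm([
  {"dx": 0,"dy": 0,"dz": 0,"twist": 0.04,"jaw": -1},
  {"dx": 0,"dy": 0,"dz": 0,"twist": 0.04,"jaw": -1},
  {"dx": 0,"dy": 0,"dz": 0,"twist": 0,"jaw": -1},
])

```text
t: 11.92
eef_pos: [0.4644, -0.1055, 0.1779]
ee_rot: [-3.141, -0.0, -1.758]
force: [-0.4, -0.7, 5.8]
width: 0.0116
gripper_force: 45.0
```

```bash
python3 st.py
```

```text
11.92 [ 0.4644 -0.1055  0.1779] [-3.1409e+00 -1.0000e-04 -1.7581e+00] F [-0.4  -0.7   5.79] M [-0.248  0.384 -0.014] q6 eff -0.64 0.0116
```

Request:
move_arm([
  {"dx": 0,"dy": 0,"dz": 0,"twist": 0.04,"jaw": -1},
  {"dx": 0,"dy": 0,"dz": 0,"twist": 0.04,"jaw": -1},
  {"dx": 0,"dy": 0,"dz": 0,"twist": 0,"jaw": -1},
])

```text
t: 12.17
eef_pos: [0.4642, -0.1056, 0.1778]
ee_rot: [-3.141, -0.0, -1.838]
force: [-2.1, -1.2, 5.9]
width: 0.0114
gripper_force: 45.0
```

```bash
python3 st.py
```

```text
12.17 [ 0.4642 -0.1056  0.1778] [-3.1411e+00 -2.0000e-04 -1.8381e+00] F [-2.06 -1.18  5.86] M [-0.259  0.54  -0.101] q6 eff -0.63 0.0114
```

Request:
move_arm([
  {"dx": 0,"dy": 0,"dz": 0,"twist": 0.04,"jaw": -1},
  {"dx": 0,"dy": 0,"dz": 0,"twist": 0.03,"jaw": -1},
  {"dx": 0,"dy": 0,"dz": 0,"twist": 0,"jaw": -1},
])

```text
t: 12.42
eef_pos: [0.4641, -0.1056, 0.1778]
ee_rot: [-3.141, -0.0, -1.908]
force: [-2.4, -1.7, 6.2]
width: 0.0115
gripper_force: 45.0
```

```bash
python3 st.py; python3 - <<'E'
from h import *
a,_=look("side","turn1s",["lid_grip"]); 
for _ in range(3):
    arm.grab_frame("side"); s=arm.get_state(); print(np.round(s["force"],2),np.round(s["moment"],3))
E
```

```text
12.42 [ 0.4641 -0.1056  0.1778] [-3.1413e+00 -3.0000e-04 -1.9076e+00] F [-2.42 -1.68  6.2 ] M [-0.301  0.583  0.021] q6 eff -0.53 0.0115
t 12.47 tcp [ 0.4642 -0.1056  0.1778] [-3.141 -0.    -1.906]
side lid_grip 0.83 [0.5925 0.1031 0.0348] [278. 271.]
side lid_grip 0.82 [ 0.4595 -0.1051  0.1229] [361. 217.]
side lid_grip 0.82 [0.5767 0.2061 0.0298] [260. 301.]
side lid_grip 0.73 [0.3512 0.1052 0.0356] [359. 309.]
[-1.44 -1.21  6.89] [-0.291  0.62  -0.029]
[-1.38  0.08  6.28] [-0.277  0.61  -0.007]
[-1.3  -1.01  5.96] [-0.292  0.675  0.044]
```

Request:
move_arm([
  {"dx": 0.0006,"dy": 0.0005,"dz": 0,"twist": 0.0,"jaw": -1},
  {"dx": 0,"dy": 0,"dz": 0,"twist": 0.03,"jaw": -1},
  {"dx": 0,"dy": 0,"dz": 0,"twist": 0,"jaw": -1},
])

```text
t: 12.92
eef_pos: [0.4639, -0.1058, 0.1779]
ee_rot: [-3.141, 0.0, -1.938]
force: [0.0, 0.0, 4.5]
width: 0.0118
gripper_force: 45.0
```

```bash
python3 st.py
```

```text
12.92 [ 0.4639 -0.1058  0.1779] [-3.1405e+00  3.0000e-04 -1.9375e+00] F [0.03 0.03 4.49] M [0.01  0.164 0.008] q6 eff -0.39 0.0118
```

The small sideways shift removed the side load. Continuing the turn.

Request:
move_arm([
  {"dx": 0,"dy": 0,"dz": 0,"twist": 0.035,"jaw": -1},
  {"dx": 0,"dy": 0,"dz": 0,"twist": 0.035,"jaw": -1},
  {"dx": 0,"dy": 0,"dz": 0,"twist": 0,"jaw": -1},
])

```text
t: 13.17
eef_pos: [0.4637, -0.1059, 0.1778]
ee_rot: [-3.141, 0.0, -2.008]
force: [-0.2, -0.2, 6.2]
width: 0.0117
gripper_force: 45.0
```

```bash
python3 st.py
```

```text
13.17 [ 0.4637 -0.1059  0.1778] [-3.1408e+00  1.0000e-04 -2.0081e+00] F [-0.21 -0.22  6.24] M [-0.058  0.351 -0.07 ] q6 eff -0.57 0.0117
```

Request:
move_arm([
  {"dx": 0.0003,"dy": 0.0003,"dz": 0,"twist": 0.03,"jaw": -1},
  {"dx": 0,"dy": 0,"dz": 0,"twist": 0.03,"jaw": -1},
  {"dx": 0,"dy": 0,"dz": 0,"twist": 0,"jaw": -1},
])

```text
t: 13.42
eef_pos: [0.4634, -0.1059, 0.1778]
ee_rot: [-3.141, 0.0, -2.068]
force: [-0.9, -0.7, 5.2]
width: 0.0114
gripper_force: 45.0
```

```bash
python3 st.py
```

```text
13.42 [ 0.4634 -0.1059  0.1778] [-3.1408e+00  4.0000e-04 -2.0677e+00] F [-0.93 -0.71  5.24] M [ 0.025  0.216 -0.023] q6 eff -0.5 0.0114
```

Request:
move_arm([
  {"dx": 0.0001,"dy": 0.0002,"dz": 0,"twist": 0.035,"jaw": -1},
  {"dx": 0,"dy": 0,"dz": 0,"twist": 0.035,"jaw": -1},
  {"dx": 0,"dy": 0,"dz": 0,"twist": 0,"jaw": -1},
])

```text
t: 13.67
eef_pos: [0.463, -0.1059, 0.1777]
ee_rot: [-3.141, 0.0, -2.138]
force: [-1.3, -0.1, 5.3]
width: 0.0118
gripper_force: 45.0
```

```bash
python3 st.py
```

```text
13.67 [ 0.463  -0.1059  0.1777] [-3.1412e+00  3.0000e-04 -2.1381e+00] F [-1.3  -0.13  5.29] M [0.261 0.381 0.   ] q6 eff -0.58 0.0118
```

Request:
move_arm([
  {"dx": -0.0001,"dy": 0.0004,"dz": 0,"twist": 0.03,"jaw": -1},
  {"dx": 0,"dy": 0,"dz": 0,"twist": 0.03,"jaw": -1},
  {"dx": 0,"dy": 0,"dz": 0,"twist": 0,"jaw": -1},
])

```text
t: 13.92
eef_pos: [0.4625, -0.1055, 0.1776]
ee_rot: [-3.142, 0.0, -2.198]
force: [-1.6, 1.2, 5.2]
width: 0.0114
gripper_force: 45.0
```

```bash
python3 st.py
```

```text
13.92 [ 0.4625 -0.1055  0.1776] [-3.1416e+00  1.0000e-04 -2.1976e+00] F [-1.61  1.19  5.22] M [0.345 0.536 0.051] q6 eff -0.57 0.0114
```

Request:
move_arm([
  {"dx": 0,"dy": 0.0005,"dz": 0,"twist": 0,"jaw": -1},
  {"dx": 0,"dy": 0,"dz": 0,"twist": 0,"jaw": -1},
])

```text
t: 14.08
eef_pos: [0.4624, -0.1054, 0.1777]
ee_rot: [-3.141, 0.0, -2.197]
force: [0.6, -1.9, 3.8]
width: 0.0116
gripper_force: 45.0
```

```bash
python3 st.py
```

```text
14.08 [ 0.4624 -0.1054  0.1777] [-3.1408e+00  2.0000e-04 -2.1968e+00] F [ 0.61 -1.86  3.85] M [-0.55  -0.069  0.084] q6 eff -0.05 0.0116
```

Request:
move_arm([
  {"dx": 0,"dy": -0.0002,"dz": 0,"twist": 0.03,"jaw": -1},
  {"dx": 0,"dy": 0.0001,"dz": 0,"twist": 0.03,"jaw": -1},
  {"dx": 0,"dy": 0,"dz": 0,"twist": 0,"jaw": -1},
])

```text
t: 14.33
eef_pos: [0.4621, -0.1053, 0.1775]
ee_rot: [3.141, -0.0, -2.259]
force: [-1.1, 0.5, 4.8]
width: 0.0117
gripper_force: 45.0
```

```bash
python3 st.py
```

```text
14.33 [ 0.4621 -0.1053  0.1775] [ 3.1414 -0.     -2.2592] F [-1.08  0.52  4.76] M [0.203 0.466 0.016] q6 eff -0.61 0.0117
```

Request:
move_arm([
  {"dx": 0,"dy": 0.0003,"dz": 0,"twist": 0.03,"jaw": -1},
  {"dx": 0,"dy": 0.0001,"dz": 0,"twist": 0.03,"jaw": -1},
  {"dx": 0,"dy": 0,"dz": 0,"twist": 0,"jaw": -1},
])

```text
t: 14.58
eef_pos: [0.4618, -0.1051, 0.1774]
ee_rot: [3.141, -0.0, -2.319]
force: [-1.4, 0.4, 5.0]
width: 0.0119
gripper_force: 45.0
```

```bash
python3 st.py
```

```text
14.58 [ 0.4618 -0.1051  0.1774] [ 3.1414e+00 -2.0000e-04 -2.3188e+00] F [-1.42  0.41  4.99] M [0.099 0.351 0.043] q6 eff -0.6 0.0119
```

Request:
move_arm([
  {"dx": 0,"dy": 0.0002,"dz": 0,"twist": 0.03,"jaw": -1},
  {"dx": 0,"dy": 0.0001,"dz": 0,"twist": 0.03,"jaw": -1},
  {"dx": 0,"dy": 0,"dz": 0,"twist": 0,"jaw": -1},
])

```text
t: 14.83
eef_pos: [0.4615, -0.1049, 0.1773]
ee_rot: [3.141, -0.0, -2.379]
force: [-0.8, 0.3, 4.3]
width: 0.0119
gripper_force: 45.0
```

```bash
python3 st.py; python3 - <<'E'
from h import *
a,_=look("side","turn2s",[])
b,_=look("wrist","turn2w",[])
c=cv2.resize(a[185:275,310:410],(440,396),interpolation=cv2.INTER_CUBIC); d=cv2.resize(b[120:360,140:500],(360,240))
cv2.imwrite("pics/turn2.png",np.hstack([c,np.vstack([d,np.zeros((156,360,3),np.uint8)])]))
E
```

```text
14.83 [ 0.4615 -0.1049  0.1773] [ 3.1413e+00 -2.0000e-04 -2.3786e+00] F [-0.83  0.34  4.31] M [0.187 0.378 0.132] q6 eff -0.67 0.0119
t 14.88 tcp [ 0.4615 -0.1049  0.1774] [ 3.141 -0.    -2.378]
t 14.93 tcp [ 0.4615 -0.1049  0.1774] [ 3.141 -0.    -2.378]
```

View pics/turn2.png

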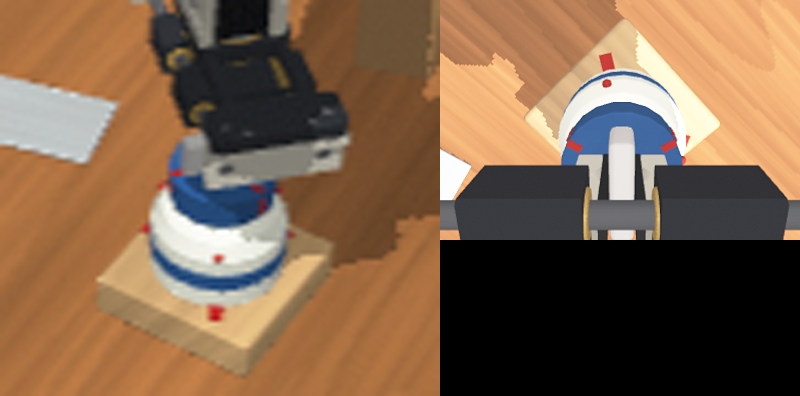

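The lid has turned with the gripper (its marks at (574,147) and (669,147) are symmetric about the bar), sits level, and the torque is starting to rise. From here I'll take finer steps and follow it down.

Request:
move_arm([
  {"dx": 0,"dy": 0.0001,"dz": 0.0001,"twist": 0.02,"jaw": -1},
  {"dx": 0,"dy": 0.0001,"dz": 0.0001,"twist": 0.02,"jaw": -1},
  {"dx": 0,"dy": 0,"dz": 0,"twist": 0,"jaw": -1},
])

```text
t: 15.18
eef_pos: [0.4615, -0.1047, 0.1773]
ee_rot: [3.141, -0.0, -2.421]
force: [-1.3, 0.7, 5.3]
width: 0.0116
gripper_force: 45.0
```

```bash
python3 st.py
```

```text
15.18 [ 0.4615 -0.1047  0.1773] [ 3.1415e+00 -1.0000e-04 -2.4209e+00] F [-1.31  0.73  5.34] M [0.256 0.581 0.177] q6 eff -0.53 0.0116
```

Request:
move_arm([
  {"dx": 0,"dy": 0.0003,"dz": 0.0001,"twist": 0.02,"jaw": -1},
  {"dx": 0,"dy": 0,"dz": 0.0001,"twist": 0.02,"jaw": -1},
  {"dx": 0,"dy": 0,"dz": 0,"twist": 0,"jaw": -1},
])

```text
t: 15.43
eef_pos: [0.4614, -0.1046, 0.1771]
ee_rot: [-3.141, 0.0, -2.462]
force: [-1.3, 0.5, 4.0]
width: 0.0118
gripper_force: 45.1
```

```bash
python3 st.py
```

```text
15.43 [ 0.4614 -0.1046  0.1771] [-3.1415  0.     -2.4616] F [-1.33  0.45  4.  ] M [0.086 0.503 0.33 ] q6 eff -0.64 0.0118
```

Request:
move_arm([
  {"dx": 0,"dy": 0.0001,"dz": 0.0001,"twist": 0.02,"jaw": -1},
  {"dx": 0,"dy": 0,"dz": 0.0001,"twist": 0.02,"jaw": -1},
  {"dx": 0,"dy": 0,"dz": 0,"twist": 0,"jaw": -1},
], force=58)

```text
t: 15.68
eef_pos: [0.4614, -0.1044, 0.177]
ee_rot: [-3.141, 0.0, -2.501]
force: [-0.4, -0.1, 4.8]
width: 0.0113
gripper_force: 58.1
```

```bash
python3 st.py
```

```text
15.68 [ 0.4614 -0.1044  0.177 ] [-3.1414e+00  2.0000e-04 -2.5013e+00] F [-0.42 -0.12  4.77] M [0.223 0.592 0.501] q6 eff -0.78 0.0113
```

Request:
move_arm([
  {"dx": 0,"dy": 0.0001,"dz": 0,"twist": 0.012,"jaw": -1},
  {"dx": 0,"dy": 0,"dz": 0,"twist": 0,"jaw": -1},
  {"dx": 0,"dy": 0,"dz": 0,"twist": 0,"jaw": -1},
])

```text
t: 15.93
eef_pos: [0.4614, -0.1044, 0.177]
ee_rot: [-3.141, 0.0, -2.512]
force: [-1.4, -0.2, 4.4]
width: 0.0114
gripper_force: 58.2
```

```bash
python3 st.py;python3 - <<'E'
from h import *
for _ in range(3):
    arm.grab_frame("side"); s=arm.get_state(); print(np.round(s["force"],2),np.round(s["moment"],3))
E
```

```text
15.93 [ 0.4614 -0.1044  0.177 ] [-3.1413e+00  2.0000e-04 -2.5117e+00] F [-1.38 -0.15  4.38] M [0.002 0.338 0.583] q6 eff -0.62 0.0114
[-1.26  0.23  4.91] [-0.032  0.324  0.568]
[-0.2 -0.1  5. ] [0.01  0.323 0.536]
[-1.7   0.    5.19] [0.051 0.302 0.574]
```

Torque is steady at about 0.56 N m, mid-range for snug. Letting go and backing off.

Request:
move_arm([
  {"dx": 0,"dy": 0,"dz": 0,"twist": 0,"jaw": -0.5},
  {"dx": 0,"dy": 0,"dz": 0,"twist": 0,"jaw": -0.2},
  {"dx": 0,"dy": 0,"dz": 0,"twist": 0,"jaw": -0.2},
  {"dx": 0,"dy": 0,"dz": 0,"twist": 0,"jaw": -0.2},
  {"dx": 0,"dy": 0,"dz": -0.01,"twist": 0,"jaw": -0.2},
  {"dx": 0,"dy": 0,"dz": -0.02,"twist": 0,"jaw": -0.2},
  {"dx": 0,"dy": 0,"dz": -0.03,"twist": 0,"jaw": -0.2},
  {"dx": 0,"dy": 0,"dz": -0.03,"twist": 0,"jaw": -0.2},
  {"dx": 0,"dy": 0,"dz": -0.03,"twist": 0,"jaw": -0.2},
  {"dx": 0,"dy": 0,"dz": 0,"twist": 0,"jaw": -0.2},
  {"dx": 0,"dy": 0,"dz": 0,"twist": 0,"jaw": -0.2},
])

```text
t: 17.0
eef_pos: [0.4618, -0.1043, 0.2984]
ee_rot: [-3.14, 0.003, -2.512]
force: [-0.4, 0.8, -1.0]
width: 0.0354
gripper_force: 0.0
```

```bash
python3 st.py; python3 - <<'E'
from h import *
a,_=look("side","end_s",["lid_grip","jar_rim"])
b,_=look("wrist","end_w",["lid_grip"])
c=cv2.resize(a[185:275,310:410],(440,396),interpolation=cv2.INTER_CUBIC); d=cv2.resize(b[150:380,140:500],(360,230))
cv2.imwrite("pics/end.png",np.hstack([c,np.vstack([d,np.zeros((166,360,3),np.uint8)])]))
E
```

```text
17.0 [ 0.4618 -0.1043  0.2984] [-3.1401  0.0034 -2.5121] F [-0.41  0.79 -1.01] M [0.068 0.1   0.055] q6 eff 0.0 0.0354
t 17.05 tcp [ 0.4611 -0.1043  0.297 ] [ 3.142e+00  1.000e-03 -2.512e+00]
side lid_grip 0.98 [0.3511 0.1017 0.0331] [360. 308.]
side lid_grip 0.81 [0.5888 0.1015 0.0349] [279. 271.]
side lid_grip 0.72 [0.5766 0.2085 0.0319] [260. 301.]
side lid_grip 0.61 [ 0.4621 -0.1077  0.1227] [361. 216.]
side jar_rim 0.79 [ 0.4616 -0.097   0.1016] [359. 224.]
t 17.2 tcp [ 0.4606 -0.1044  0.2957] [ 3.140e+00 -2.000e-03 -2.512e+00]
wrist lid_grip 0.84 [ 0.4634 -0.1037  0.1153] [321. 231.]
wrist lid_grip 0.65 [0.3545 0.0996 0.0293] [523. 235.]
wrist lid_grip 0.34 [ 0.4638 -0.1009  0.0916] [323. 225.]
```

View pics/end.png

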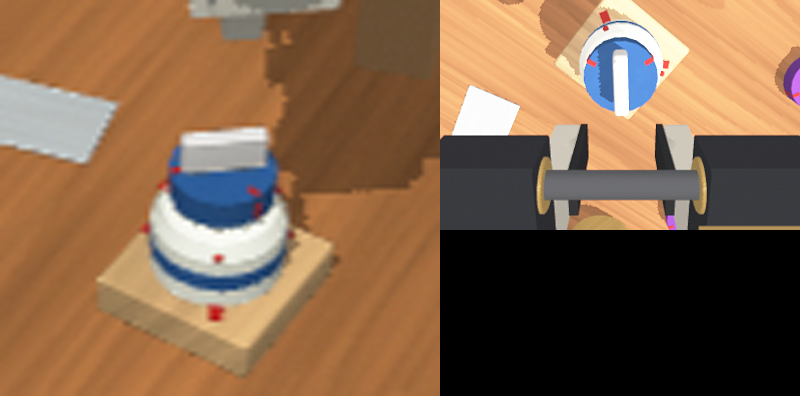

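The lid sits level and centred on the neck, with its bar still at the angle where I let go and the gripper clear of everything. Handing in.

```bash
python3 -c "
from station import arm
print(arm.job_done())"
```

```text
the job is handed in; nothing more can be done
None
```

I screwed the blue lid onto the biscuit jar to about 0.56 N m, within the snug range, and let go. The final pictures show it level and centred on the neck. I handed the job in at about 17 s; the hand-in returned no verdict.

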